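# Roll the last coin roll into the counted row

### The arm

A 6-joint arm with a two-finger parallel gripper is mounted at the origin on the work surface. World frame = base frame: x ahead of the robot, y to its left, z up, the work surface at z = 0. Lengths are in m, angles in degrees, forces in N, time in s.
With the tool pointing down it reaches from about 0.4 to 0.825 m from the base axis. Payload 7 kg.
Tool frame: the origin (TCP) lies between the finger pads; the fingertips stand 11 mm ahead of it and the grasp point (between the pads) lies 8 mm behind it; z points along the fingers, y is the direction in which the jaws open and shut (so a half turn about z gives the same grasp; the last joint's range is limited). The gripper opens to 88 mm and grips with 3 to 60 N. Pads are 19 mm wide; open, the fingers measure 130 mm over their backs; the gripper's body (78 mm by 193 mm) begins 47 mm behind the grasp point.
Start: joints at [92.653, 20.546, 0.682, 0, -70.136, -16.507], TCP at [0.162, 0.655, 0.211] pointing down, gripper open.
Joint ranges: [-176.03, 176.03], [-82.01, 121.73], [-58.28, 71.71], [-173.87, 95.51], [-174.79, -0.11], [-173.66, 173.66]. Speed limits (degrees/s): [136.94, 136.94, 172.46, 180, 180, 180].

### API

Orientations are given as [roll, pitch, yaw] about the fixed x, y, z axes, in that order (R = Rz(yaw) Ry(pitch) Rx(roll)).
In Python, from plant import r gives the robot as it stands.
- The arm moves only by the shell command python3 -m inch 'ROWS' [OPENING] [FORCE]. ROWS is JSON, a list of rows, each an object of numbers: "x", "y", "z": the shift along the tool's x, y, z as a fraction of full scale; "yaw": the turn about the tool's z as a fraction of full scale. In form: [{"x": .., "y": .., "z": .., "yaw": ..}, ...]. A call has 1 to 5 rows; each row shifts and turns the pose as measured when the row begins, along the tool's axes as they then stand; what a row does not reach is not made up. Full scale, the value 1, is 0.025 m for a shift and 4 degrees for a turn. A row lasts 1/12 s, in which the tool goes at most 41.7 mm and 7.16 degrees, less where a joint would pass 70% of its speed; a pose out of reach is approached as far as the arm can. A call with a number of a shift or a turn outside -1 to 1 is refused whole. A call with a gripper value outside its range is refused whole. OPENING is the opening, from -1 (shut) to 1 (fully open), set as the call begins (- or left out, the last holds). The fingers move at their own pace and stop on an object; FORCE is the grip in N (left out, the last holds). Time passes only in rows, so rows that do not move let the fingers close. It gives the time, the measured TCP pose, the force and the opening at its end, in the units of the state.
- r.get_state(): the state, without advancing time (a new reading comes with each control period).
- r.capture(name): name is "side" or "top"; returns (picture, depth): 400x640x3 uint8, red, green, blue; 400x640 float32, m along the optical axis (not along the pixel's ray), 0 where there is no reading.
- r.camera_info(name): a dict with "mtx" (3x3 intrinsics, pixels), "pose" (4x4, takes a point from camera to world coordinates). Camera axes: x right, y down, z forward; pixel columns grow to the right and rows downward; lengths in m; the calibration is good to about 2 mm. A picture is of the moment at which its call begins. camera_info takes no time and is no camera call.
- r.close_job(): hands the job in, once; it reports no verdict.
The state is a dict: "time_s": time; "joints": joint angles; "qd": joint speeds; "joint_torque": joint torques, N m; "tcp_pos": TCP position; "eef_rot": TCP orientation; "contact_force": force on the tool from outside, world axes, zero at the start; "moment": the same for the moment, N m; "gripper_width": finger opening in m.
Only numpy, scipy, OpenCV 4.12 (cv2) and the standard library are available. Lean on these libraries where they do the work, as an engineer would, in place of code of your own. Each camera call takes 0.05 s, during which the arm holds its last target. There are 200 camera calls.

### The job

In the counting tray two paper-wrapped coin rolls already lie in a row on the white line, with a gap between them; a third roll has been left against the near or the far rim. Roll it over with your fingertips - push its top sideways, in as many strokes as you like, without picking it up - until it lies still along the white line in the gap, in row with the other two. Leave the other two rolls and everything else where they are and take the hand clear.

Things in the scene. Friction and masses are not known exactly. Their poses are not given: they have to be found in the camera images.
- roll: The loose coin roll: a paper-wrapped solid cylinder, 26 mm diameter, 86 mm long, about 0.34 kg, lying on the felt (top 32 mm above the desk) 4 to 8 mm from a long rim, near or far, so that no finger fits behind it. Origin at its centre, x axis = cylinder axis; y and z turn as it rolls. A fingertip pressed on its top and moved sideways rolls it half as far as the finger goes; it stops within a few mm when let go.
- row_line (a point): Middle of the white line, on the felt, 6 mm above the desk. The line, 4 mm wide, runs along this point's y through the fixed tray (dark green felt, 180 x 420 mm inside); x points across it, away from the robot. The long rims' inner faces lie at x = -84 mm and +96 mm; the rims are 9 mm thick and 20 mm high above the desk. The gap in the row is centred near here.
- row_left: A coin roll like the loose one, already lying along the line, its centre 126 to 140 mm along the line's +y. Origin at its centre, x axis along the cylinder. To be left alone.
- row_right: A coin roll like the loose one, already lying along the line, its centre 126 to 140 mm along the line's -y. Origin at its centre, x axis along the cylinder. To be left alone.
- stamp: A hand stamp standing in the tray near the far left corner: a round foot 36 mm wide with a turned wooden knob handle, 62 mm tall. Origin under its centre. To be left alone.
- coin_stack: A stack of ten coins, 26 mm wide, 21 mm tall, standing in the tray against the long rim opposite the loose roll. Origin under its centre. To be left alone.
- stapler: A stapler, 135 x 34 mm, 52 mm tall, on the desk left of the tray. Origin under its centre. To be left alone.
- calculator: A desk calculator, 150 x 108 mm, 26 mm tall, on the desk right of the tray. Origin under its centre. To be left alone.
- bottle: A capped bottle, 52 mm wide, 115 mm tall, standing on the desk left of the tray. Origin under its centre. To be left alone.
- tape: A weighted tape dispenser, 145 x 58 mm, 82 mm tall, on the desk at the right. Origin under its centre. To be left alone.
Not all that is in view belongs to the job. What is shaped like the roll but purple or red is not meant.

How it is judged (in metres and radians):
On the way:
1. the loose roll has turned over by rolling, about half a turn (angle between roll's own z axis and vertical above 2.3 rad), for 0.05 s.
At the end, for the whole second after the job is handed in: The roll lies still on the felt with its centre within 6 mm of the white line's middle, within 40 mm of the middle of the gap along the line, its axis within 0.10 rad of the line; the two other rolls are within 8 mm and the other things within 12 mm of where they were (x of roll in the frame of row_line between -0.006 and 0.006 m and y of roll in the frame of row_line between -0.04 and 0.04 m and z of roll in the frame of row_line between 0.01 and 0.016 m and angle between the x axis of roll and the y axis of row_line, either way round below 0.1 rad and linear speed of roll below 0.01 m/s and angular speed of roll below 0.3 rad/s and distance of each of row_left, row_right from where it was at the start of the episode below 0.008 m and distance of each of stamp, coin_stack, stapler, calculator, bottle, tape from where it was at the start of the episode below 0.012 m); the robot touches nothing.
It fails at once if the loose roll is lifted or stood on end (z of roll in the frame of row_line above 0.023 m or angle between roll's own x axis and vertical below 1.3 rad or angle between roll's own x axis and vertical above 1.85 rad).
It fails at once if one of the two finished rolls is pushed away (distance of any of row_left, row_right from where it was at the start of the episode above 0.015 m).
It fails at once if something else on the desk is knocked or carried away (distance of any of stamp, coin_stack, stapler, calculator, bottle, tape from where it was at the start of the episode above 0.03 m or angle between stamp's own z axis and vertical above 0.5 rad).
It also fails if it takes over 48 s, if anything falls off the work surface, if the arm or the gripper's body presses on something with over 40 N, if the wrist force passes 120 N, or if a joint passes its speed limit or range.

## Working session

There is one attempt and no reset: what is moved stays moved. The work goes in short steps, Python scripts to look and compute and a shell command to move; the robot and the scene stay as the last step left them, time stands still between calls to the robot, and variables do not carry over. Pictures are saved under pics/ and viewed, about 8 in all and at most 12, crops included, and the job is handed in when it is done.

```bash
mkdir -p pics; ls; python3 - <<'E'
from plant import r
import cv2,numpy as np
for n in("top","side"):
    p,d=r.capture(n); np.savez(f"pics/{n}0.npz",p=p,d=d)
    cv2.imwrite(f"pics/{n}0.png",p[...,::-1]); i=r.camera_info(n); print(np.round(i["mtx"],1).tolist(),np.round(i["pose"],3).tolist())
s=r.get_state();print({k:np.round(v,3).tolist() for k,v in s.items()})
E
```

```text
pics
[[507.0, 0.0, 321.6], [0.0, 507.0, 197.9], [0.0, 0.0, 1.0]] [[0.0, -0.998, 0.067, 0.458], [-1.0, 0.001, 0.015, -0.095], [-0.015, -0.067, -0.998, 1.641], [0.0, 0.0, 0.0, 1.0]]
[[378.3, 0.0, 322.1], [0.0, 378.3, 200.4], [0.0, 0.0, 1.0]] [[-0.996, -0.06, 0.06, 0.479], [-0.085, 0.735, -0.672, 0.707], [-0.004, -0.675, -0.738, 0.917], [0.0, 0.0, 0.0, 1.0]]
{'time_s': 0.1, 'joints': [92.652, 20.586, 0.638, -0.018, -70.135, -16.506], 'qd': [0.092, -0.03, 0.017, 0.079, 0.014, -0.031], 'joint_torque': [-0.002, -58.416, 29.375, 7.015, 0.01, -0.0], 'tcp_pos': [0.162, 0.655, 0.21], 'eef_rot': [179.915, -0.008, -13.86], 'contact_force': [-0.53, -0.737, -0.959], 'moment': [-0.029, 0.007, 0.006], 'gripper_width': 0.088}
```

View pics/top0.png

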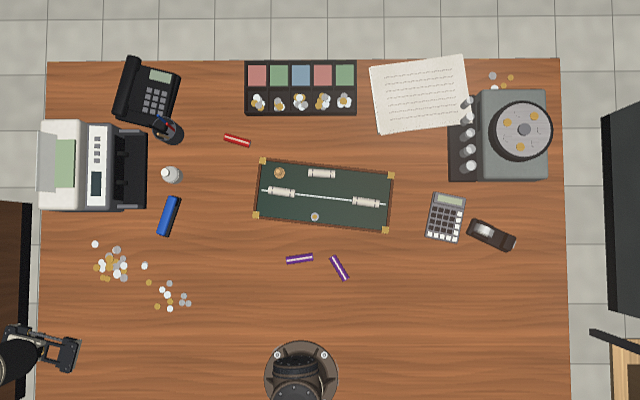

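View pics/side0.png

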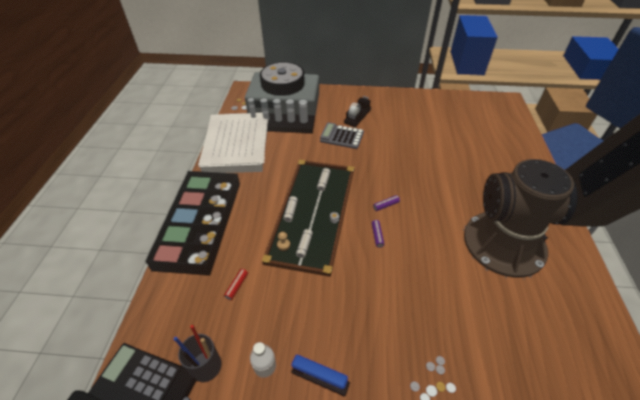

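The top view shows the loose roll at px (321,173) by the far rim. The row rolls are at (281,191) and (366,201), the stamp at (279,172), and the coin stack at (315,217). The side view agrees with this.

```bash
cat > h.py <<'E'
from plant import r
import cv2,numpy as np
def w(n,u,v,z):
    i=r.camera_info(n);T=np.array(i["pose"]);d=T[:3,:3]@np.linalg.solve(np.array(i["mtx"]),[u,v,1.]);o=T[:3,3]
    return o+d*(z-o[2])/d[2]
def blobs(p,box=(240,150,400,240)):
    a,b,c,e=box;q=p.astype(int);m=(q.min(2)>135)&(q.max(2)-q.min(2)<60)
    k=np.zeros(m.shape,np.uint8);k[b:e,a:c]=m[b:e,a:c]
    return k
def crop(p,name,box=(240,145,400,245),s=5):
    a,b,c,e=box;cv2.imwrite("pics/"+name,cv2.resize(p[b:e,a:c,::-1],None,fx=s,fy=s,interpolation=cv2.INTER_CUBIC))
E
python3 - <<'E'
from h import *
p=np.load("pics/top0.npz")["p"]; crop(p,"c0.png")
k=blobs(p); n,l,st,ce=cv2.connectedComponentsWithStats(k)
for j in range(1,n):
    if st[j,4]>5: print(st[j],ce[j].round(1),w("top",*ce[j],.03).round(4))
E
```

```text
[308 169  27   9 183] [321.2 172.8] [ 0.6468 -0.0689  0.03  ]
[261 186 125  21 522] [323.4 196.5] [ 0.571  -0.0757  0.03  ]
[311 213   8   8  37] [314.4 216.5] [ 0.507  -0.0473  0.03  ]
```

View pics/c0.png

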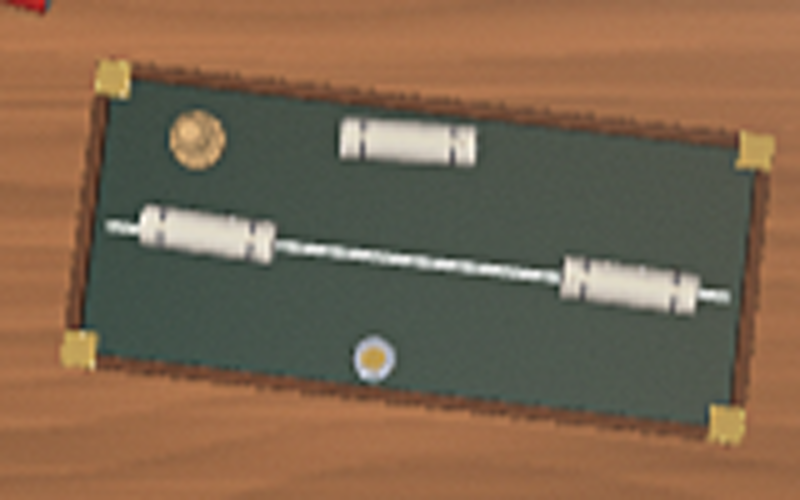

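```bash
cat >> h.py <<'E'
def pca(n,m,z):
    v,u=np.nonzero(m);q=np.array([w(n,a,b,z)[:2] for a,b in zip(u,v)]);c=q.mean(0);e=np.linalg.svd(q-c,full_matrices=False)[2][0]
    if e[1]<0:e=-e
    s=(q-c)@e
    return c,np.degrees(np.arctan2(-e[0],e[1])),s.max()-s.min()
def roi(k,a,b,c,d):
    m=np.zeros_like(k);m[b:d,a:c]=k[b:d,a:c];return m
def frame(c,line,ang):
    t=np.radians(ang);ex=np.array([np.cos(t),np.sin(t)]);ey=np.array([-ex[1],ex[0]])
    return np.array([(c-line)@ex,(c-line)@ey])
E
python3 - <<'E'
from h import *
p=np.load("pics/top0.npz")["p"]; k=blobs(p)
L=pca("top",roi(k,305,165,340,180),.03)
line=pca("top",roi(k,297,186,350,210),.006)
# denser: all line px incl. rows
A=pca("top",roi(k,266,184,295,200),.028);B=pca("top",roi(k,352,194,380,212),.028)
print("loose",L);print("line",line);print("L row",A,"R row",B)
print("mid rows",(A[0]+B[0])/2,"dir",np.degrees(np.arctan2(-(A[0]-B[0])[0],(A[0]-B[0])[1])))
m=(A[0]+B[0])/2
print("rims far/near corners",[frame(w("top",u,v,.02)[:2],line[0],line[1]).round(4) for u,v in((262.6,160.5),(391,174.5),(255.7,215),(385.5,229.5))])
for n,c in(("loose",L[0]),("A",A[0]),("B",B[0]),("mid",m),("stamp",w("top",279,172.4,.06)[:2]),("stack",w("top",314.5,216.2,.027)[:2])):print(n,frame(c,line[0],line[1]).round(4))
E
```

```text
loose (array([ 0.64683359, -0.06886513]), np.float64(-4.458296493709158), np.float64(0.08459472690297344))
line (array([ 0.57141608, -0.07424027]), np.float64(-6.524527852264942), np.float64(0.1696135517880215))
L row (array([0.58859023, 0.06139399]), np.float64(-8.090982772321787), np.float64(0.09012485642388951)) R row (array([ 0.55493064, -0.20965805]), np.float64(-7.897775348037329), np.float64(0.08627641105673253))
mid rows [ 0.57176043 -0.07413203] dir -7.078824757983614
rims far/near corners [array([0.0939, 0.2067]), array([ 0.095 , -0.2089]), array([-0.0832,  0.2073]), array([-0.0821, -0.21  ])]
loose [0.0743 0.0139]
A [0.0017 0.1367]
B [-0.001  -0.1364]
mid [0.0003 0.0001]
stamp [0.0572 0.1449]
stack [-0.0658  0.0194]
```

```bash
python3 -m inch '[{"yaw":-0.8,"y":0.5},{"yaw":-0.8,"y":1},{"yaw":-0.75,"y":1},{"x":0.8,"y":1},{"x":0.8,"y":1}]' -0.18 20; python3 -m inch '[{"x":0.8,"y":1},{"x":0.8,"y":1},{"x":0.8,"y":1},{"x":0.8,"y":1},{"x":0.8,"y":1}]'; python3 -m inch '[{"x":0.8,"y":1},{"x":0.8,"y":1},{"x":0.8,"y":1},{"x":0.8,"y":1},{"x":0.8,"y":1}]'
```

```text
validation failed for argument at $[0]...
validation failed for argument at $[0]...
validation failed for argument at $[0]...
```

```bash
python3 -m inch '[{"x":0,"y":0.5,"z":0,"yaw":-0.8},{"x":0,"y":1,"z":0,"yaw":-0.8},{"x":0,"y":1,"z":0,"yaw":-0.75},{"x":0.8,"y":1,"z":0,"yaw":0},{"x":0.8,"y":1,"z":0,"yaw":0}]' -0.18 20; python3 -m inch '[{"x":0.8,"y":1,"z":0,"yaw":0},{"x":0.8,"y":1,"z":0,"yaw":0},{"x":0.8,"y":1,"z":0,"yaw":0},{"x":0.8,"y":1,"z":0,"yaw":0},{"x":0.8,"y":1,"z":0,"yaw":0}]'
```

```text
time_s: 0.52
tcp_pos: [0.1847, 0.5393, 0.2052]
eef_rot: [179.5, -0.0, -3.8]
contact_force: [0.3, -0.1, 1.2]
gripper_width: 0.0596
time_s: 0.93
tcp_pos: [0.2779, 0.4, 0.2046]
eef_rot: [179.4, 0.0, -3.6]
contact_force: [0.3, -0.1, -1.0]
gripper_width: 0.0361
```

```bash
python3 -m inch '[{"x":0.9,"y":1,"z":0,"yaw":0},{"x":0.9,"y":1,"z":0,"yaw":0},{"x":0.9,"y":1,"z":0,"yaw":0},{"x":0.9,"y":1,"z":0,"yaw":0},{"x":0.9,"y":1,"z":0,"yaw":0}]'; python3 -m inch '[{"x":0.9,"y":1,"z":0,"yaw":0},{"x":0.9,"y":1,"z":0,"yaw":0},{"x":0.9,"y":1,"z":0,"yaw":0},{"x":0.9,"y":1,"z":0,"yaw":0},{"x":0.9,"y":1,"z":0,"yaw":0}]';  python3 -m inch '[{"x":0.9,"y":1,"z":0,"yaw":0},{"x":0.9,"y":1,"z":0,"yaw":0},{"x":0.8,"y":0.6,"z":0,"yaw":0},{"x":0.4,"y":0.3,"z":0,"yaw":0},{"x":0,"y":0,"z":0,"yaw":0}]'
```

```text
time_s: 1.35
tcp_pos: [0.3846, 0.2599, 0.2057]
eef_rot: [179.4, 0.1, -3.5]
contact_force: [-0.1, -0.0, -0.3]
gripper_width: 0.0359
time_s: 1.77
tcp_pos: [0.4922, 0.1201, 0.2069]
eef_rot: [179.4, 0.1, -3.4]
contact_force: [-0.1, 1.1, 0.8]
gripper_width: 0.0358
time_s: 2.18
tcp_pos: [0.5671, 0.0329, 0.2055]
eef_rot: [179.3, 0.3, -3.7]
contact_force: [0.4, 0.1, 0.8]
gripper_width: 0.036
```

```bash
python3 -m inch '[{"x":0.7,"y":0.75,"z":0,"yaw":0},{"x":0.7,"y":0.75,"z":0.5,"yaw":0},{"x":0.7,"y":0.75,"z":1,"yaw":0},{"x":0.7,"y":0.7,"z":1,"yaw":0},{"x":0.5,"y":0.4,"z":1,"yaw":0}]';  python3 -m inch '[{"x":0.2,"y":0.2,"z":0.8,"yaw":0.1},{"x":0,"y":0,"z":0.5,"yaw":0.1},{"x":0,"y":0,"z":0,"yaw":0},{"x":0,"y":0,"z":0,"yaw":0}]'
```

```text
time_s: 2.6
tcp_pos: [0.6478, -0.0573, 0.122]
eef_rot: [179.5, -0.3, -3.5]
contact_force: [1.4, -0.1, 0.3]
gripper_width: 0.0358
time_s: 2.93
tcp_pos: [0.6491, -0.0648, 0.0796]
eef_rot: [179.4, 0.4, -4.6]
contact_force: [1.3, 0.8, 0.6]
gripper_width: 0.036
```

```bash
python3 -m inch '[{"x":0.2,"y":0.2,"z":0.5,"yaw":0},{"x":0,"y":0,"z":0.5,"yaw":0},{"x":0,"y":0,"z":0.15,"yaw":0},{"x":0,"y":0,"z":0,"yaw":0}]';  python3 - <<'E'
from h import *
p,_=r.capture("side");i=np.array(r.camera_info("side")["mtx"])
cv2.imwrite("pics/s1.png",cv2.resize(p[140:290,230:400,::-1],None,fx=4.5,fy=4,interpolation=cv2.INTER_CUBIC))
E
```

```text
time_s: 3.27
tcp_pos: [0.6548, -0.069, 0.0515]
eef_rot: [179.4, 0.2, -4.4]
contact_force: [-0.5, 0.0, 0.1]
gripper_width: 0.036
```

View pics/s1.png

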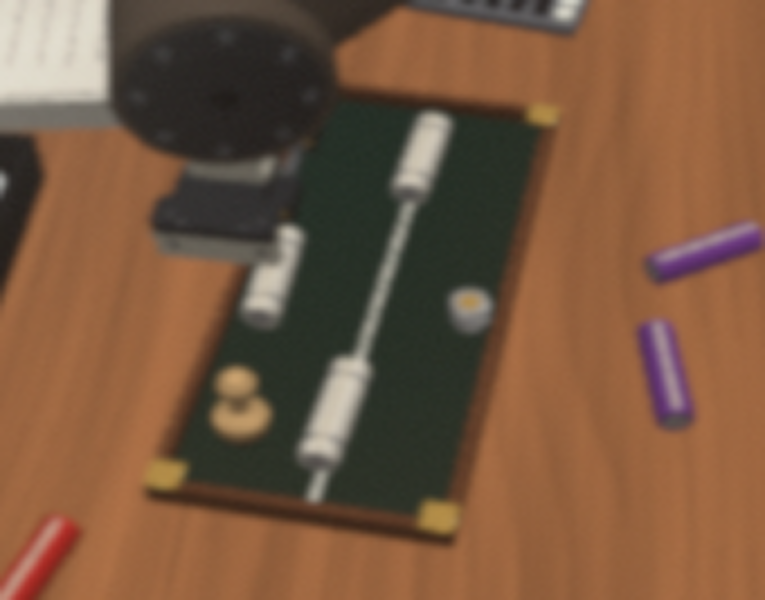

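The side view shows the roll unmoved at crop (275,275), with the hand right above it. Next I press down and make the first stroke.

```bash
python3 -m inch '[{"x":-0.1,"y":0,"z":0.2,"yaw":0},{"x":0,"y":0,"z":0.1,"yaw":0},{"x":0,"y":0,"z":0.1,"yaw":0}]';python3 -m inch '[{"x":0,"y":0,"z":0.1,"yaw":0}]';python3 -m inch '[{"x":0,"y":0,"z":0.1,"yaw":0}]'
```

```text
time_s: 3.57
tcp_pos: [0.6532, -0.0683, 0.043]
eef_rot: [179.5, -0.0, -4.4]
contact_force: [0.8, 0.4, 0.2]
gripper_width: 0.0359
time_s: 3.65
tcp_pos: [0.6532, -0.0682, 0.0406]
eef_rot: [179.5, -0.0, -4.4]
contact_force: [0.3, 0.3, -0.6]
gripper_width: 0.0356
time_s: 3.73
tcp_pos: [0.6534, -0.0682, 0.0381]
eef_rot: [179.5, -0.1, -4.4]
contact_force: [0.4, 0.3, -0.7]
gripper_width: 0.0359
```

```bash
python3 - <<'E'
from h import *
p,_=r.capture("top");k=blobs(p);crop(p,"t2.png",(280,145,380,220),7)
p,_=r.capture("side")
cv2.imwrite("pics/s2.png",cv2.resize(p[160:230,250:330,::-1],None,fx=8,fy=8,interpolation=cv2.INTER_CUBIC))
a=cv2.imread("pics/t2.png");b=cv2.imread("pics/s2.png");H=525
b=cv2.resize(b,(640,525));a=cv2.resize(a,(700,525))
cv2.imwrite("pics/j2.png",cv2.resize(np.hstack([a,b]),(800,313)))
print(r.get_state()["tcp_pos"],r.get_state()["contact_force"])
E
```

```text
[ 0.65299297 -0.06826533  0.03768627] [0.28333926 0.22877065 0.16970841]
```

View pics/j2.png

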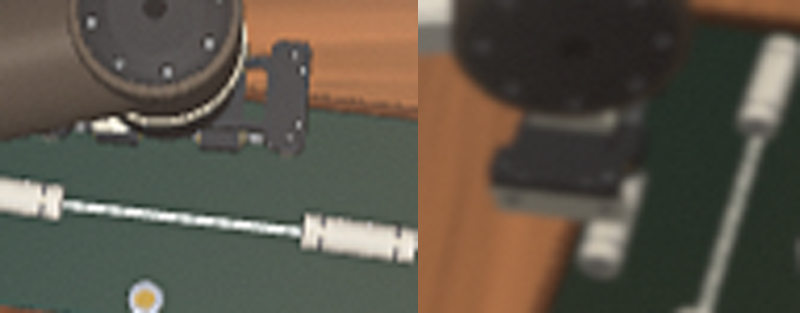

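```bash
for i in 1; do python3 -m inch '[{"x":0,"y":0,"z":0.08,"yaw":0}]'; done; python3 -m inch '[{"x":0,"y":0,"z":0.08,"yaw":0}]'; python3 - <<'E'
from h import *
p,d=r.capture("side");p2,d2=r.capture("top")
T=np.array(r.camera_info("side")["pose"]);K=np.array(r.camera_info("side")["mtx"])
v,u=np.mgrid[150:260,240:340];z=d[150:260,240:340]
P=np.stack([(u-K[0,2])/K[0,0]*z,(v-K[1,2])/K[1,1]*z,z],-1).reshape(-1,3)@T[:3,:3].T+T[:3,3]
ok=(z.ravel()>0)&(P[:,2]>.015)&(P[:,2]<.11)&(abs(P[:,0]-.65)<.06)&(abs(P[:,1]+.07)<.12)
q=P[ok];
for a,b in((.015,.036),(.036,.06),(.06,.085),(.085,.11)):
    m=q[(q[:,2]>a)&(q[:,2]<=b)]
    if len(m):print(a,len(m),np.percentile(m,[0,5,50,95,100],axis=0).round(3).tolist())
k=blobs(p2);print(pca("top",roi(k,300,165,345,182),.03))
k=blobs(p,(240,150,340,260));np.savez("pics/s3.npz",p=p,d=d)
m=roi(k,270,180,310,225);print(pca("side",m,.03)); p0=np.load("pics/side0.npz")["p"];print(pca("side",roi(blobs(p0,(240,150,340,260)),270,180,310,225),.03))
E
```

```text
time_s: 3.92
tcp_pos: [0.6533, -0.0683, 0.036]
eef_rot: [179.5, -0.1, -4.4]
contact_force: [0.1, -0.6, 0.1]
gripper_width: 0.0359
time_s: 4.0
tcp_pos: [0.6534, -0.0683, 0.0339]
eef_rot: [179.5, -0.1, -4.4]
contact_force: [-0.3, -0.4, 1.0]
gripper_width: 0.0362
0.015 214 [[0.59, -0.109, 0.015], [0.595, -0.087, 0.017], [0.656, -0.026, 0.022], [0.686, 0.043, 0.032], [0.691, 0.049, 0.034]]
0.085 2 [[0.64, -0.097, 0.091], [0.64, -0.097, 0.091], [0.64, -0.095, 0.092], [0.64, -0.093, 0.092], [0.64, -0.093, 0.092]]
(array([ 0.64575785, -0.05228507]), np.float64(11.054360060154783), np.float64(0.10784923616761008))
(array([ 0.64889417, -0.04225617]), np.float64(-12.276629995007784), np.float64(0.06671468681207161))
(array([ 0.64823599, -0.06528802]), np.float64(-5.338020426995491), np.float64(0.08236005814988226))
```

```bash
python3 - <<'E'
from h import *
a=np.load("pics/top0.npz");print("top depth roll z:",end="")
K=np.array(r.camera_info("top")["mtx"]);T=np.array(r.camera_info("top")["pose"])
def P(d,u,v):
    z=d[v,u];return (T[:3,:3]@np.array([(u-K[0,2])/K[0,0]*z,(v-K[1,2])/K[1,1]*z,z])+T[:3,3]).round(3)
print(P(a["d"],321,173),P(a["d"],281,191),P(a["d"],345,180),P(a["d"],345,240))
p,d=r.capture("top");crop(p,"t4.png",(290,130,370,190),10)
for v in range(168,184):
    print(v,[P(d,u,v).tolist() for u in (305,309,314,324,333,336)])
print(P(d,317,148))
E
```

```text
top depth roll z:[ 0.646 -0.068  0.03 ] [0.588 0.059 0.033] [ 0.626 -0.146  0.006] [ 0.432 -0.145  0.005]
168 [[0.609, -0.037, 0.453], [0.609, -0.047, 0.448], [0.605, -0.06, 0.48], [0.608, -0.082, 0.458], [0.626, -0.105, 0.313], [0.648, -0.115, 0.138]]
169 [[0.606, -0.038, 0.454], [0.607, -0.047, 0.448], [0.605, -0.059, 0.46], [0.608, -0.082, 0.441], [0.626, -0.105, 0.294], [0.646, -0.115, 0.134]]
170 [[0.605, -0.037, 0.445], [0.605, -0.047, 0.443], [0.606, -0.058, 0.44], [0.608, -0.082, 0.424], [0.625, -0.105, 0.276], [0.642, -0.115, 0.145]]
171 [[0.603, -0.037, 0.439], [0.603, -0.046, 0.438], [0.606, -0.058, 0.417], [0.607, -0.082, 0.407], [0.626, -0.105, 0.249], [0.639, -0.115, 0.145]]
172 [[0.601, -0.037, 0.437], [0.602, -0.046, 0.432], [0.606, -0.057, 0.396], [0.607, -0.082, 0.386], [0.636, -0.106, 0.144], [0.636, -0.115, 0.14]]
173 [[0.6, -0.036, 0.428], [0.617, -0.04, 0.283], [0.605, -0.057, 0.38], [0.605, -0.082, 0.383], [0.631, -0.106, 0.159], [0.631, -0.114, 0.156]]
174 [[0.622, -0.026, 0.211], [0.619, -0.038, 0.242], [0.603, -0.056, 0.375], [0.609, -0.081, 0.323], [0.628, 
[... 687 characters left out ...]
-0.045, 0.005], [0.629, -0.078, 0.009], [0.615, -0.106, 0.139], [0.615, -0.115, 0.138]]
180 [[0.626, -0.016, 0.009], [0.627, -0.029, 0.003], [0.626, -0.045, 0.003], [0.626, -0.077, 0.004], [0.612, -0.106, 0.139], [0.612, -0.115, 0.14]]
181 [[0.623, -0.016, 0.002], [0.624, -0.029, -0.0], [0.622, -0.045, 0.017], [0.622, -0.078, 0.011], [0.622, -0.107, 0.009], [0.623, -0.116, 0.005]]
182 [[0.619, -0.016, 0.01], [0.619, -0.029, 0.01], [0.62, -0.045, 0.005], [0.619, -0.078, 0.013], [0.619, -0.107, 0.011], [0.62, -0.116, 0.005]]
183 [[0.616, -0.016, 0.007], [0.617, -0.029, 0.001], [0.616, -0.045, 0.006], [0.616, -0.078, 0.007], [0.616, -0.107, 0.007], [0.616, -0.116, 0.008]]
[ 0.649 -0.067  0.494]
```

View pics/t4.png

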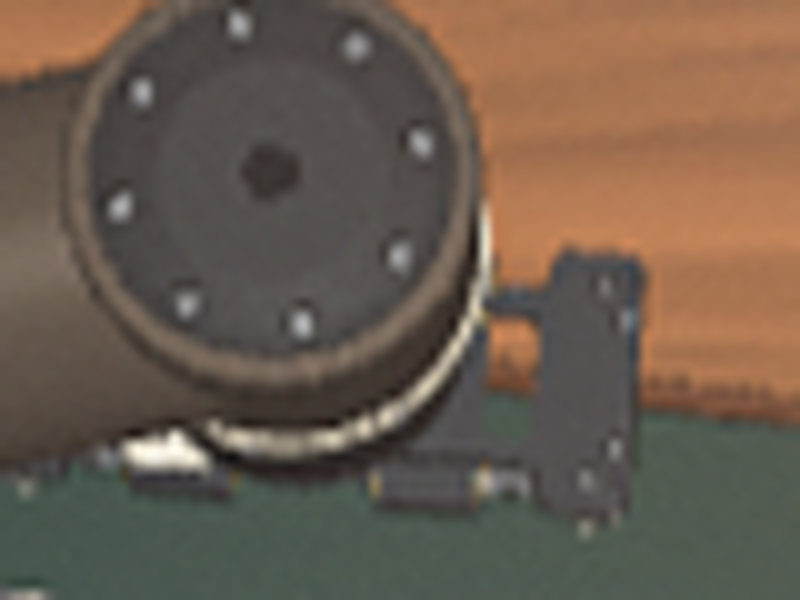

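The top view shows the flange axis at about (0.649,-0.067), over the roll, which is hidden under the hand. I'll locate the roll from side depth.

```bash
python3 - <<'E'
from h import *
K=np.array(r.camera_info("side")["mtx"]);T=np.array(r.camera_info("side")["pose"])
for f in("side0","s3"):
    a=np.load(f"pics/{f}.npz");d=a["d"];p=a["p"].astype(int)
    v,u=np.mgrid[190:226,276:306];z=d[v,u]
    P=np.stack([(u-K[0,2])/K[0,0]*z,(v-K[1,2])/K[1,1]*z,z],-1)@T[:3,:3].T+T[:3,3]
    m=(P[...,2]<.05)&(p[v,u].min(-1)>110)
    q=P[m];print(f,len(q),q.min(0).round(3),q.max(0).round(3),q.mean(0).round(3))
    print("\n".join("".join("#" if x else ("." if h<.05 else "o") for x,h in zip(r1,h1)) for r1,h1 in zip(m,P[...,2])))
E
```

```text
side0 155 [ 0.635 -0.132  0.003] [ 0.665 -0.022  0.036] [ 0.648 -0.067  0.029]
..............................
..............................
..............................
..............................
..............................
..............................
......................o.......
..............######..........
..............#######.........
..............#######......o..
.............########......o..
.............#######..........
............########..........
............########..........
............########..........
............#######...........
...........########...........
...........########...........
...........########...........
..........######o#............
..........########.........o..
..........########............
..........#######.............
.........########.............
.........#######..............
......o..#######..............
.........#######..............
..........######..............
..............................
..............................
..............................
..............................
.............................
[... 585 characters left out ...]
oooooo##..........
oooooooooooooooooo##..........
oooooooooooooooooo##..........
oooooooooooooooooo#...........
oooooooooooooooooo............
oooooooooooooooooo............
..oooooooooooooooo............
..........#ooooooo............
..........#######.............
.........########.............
.........########.............
.........########.............
........#########.............
........########..............
.........#######..............
......o.......#...............
...................o..........
..............................
..............................
..............................
..............................
..............................
..............................
```

The roll hasn't moved. The fingertips may well retract when partly open, so I'll keep going down gently until there is force.

```bash
for i in 1; do python3 -m inch '[{"x":0,"y":0,"z":0.08,"yaw":0}]'; done; python3 -m inch '[{"x":0,"y":0,"z":0.08,"yaw":0}]'; python3 -m inch '[{"x":0,"y":0,"z":0.08,"yaw":0}]'
```

```text
time_s: 4.23
tcp_pos: [0.6536, -0.0683, 0.0322]
eef_rot: [179.5, -0.1, -4.3]
contact_force: [0.1, -0.2, -0.5]
gripper_width: 0.0359
time_s: 4.32
tcp_pos: [0.6537, -0.0683, 0.0302]
eef_rot: [179.5, -0.1, -4.4]
contact_force: [0.4, -0.0, 0.4]
gripper_width: 0.036
time_s: 4.4
tcp_pos: [0.6538, -0.0684, 0.0281]
eef_rot: [179.5, -0.1, -4.4]
contact_force: [0.1, -0.6, -0.3]
gripper_width: 0.0362
```

```bash
python3 -m inch '[{"x":0,"y":0,"z":0.08,"yaw":0}]'; python3 -m inch '[{"x":0,"y":0,"z":0.08,"yaw":0}]'; python3 - <<'E'
from h import *
K=np.array(r.camera_info("side")["mtx"]);T=np.array(r.camera_info("side")["pose"])
p,d=r.capture("side");cv2.imwrite("pics/s5.png",cv2.resize(p[170:235,245:325,::-1],None,fx=9,fy=9,interpolation=cv2.INTER_CUBIC))
p=p.astype(int)
v,u=np.mgrid[190:226,276:306];z=d[v,u]
P=np.stack([(u-K[0,2])/K[0,0]*z,(v-K[1,2])/K[1,1]*z,z],-1)@T[:3,:3].T+T[:3,3]
m=(P[...,2]<.05)&(p[v,u].min(-1)>110)
q=P[m];print(len(q),q.mean(0).round(3))
print("\n".join("".join("#" if x else ("." if h<.05 else "o") for x,h in zip(r1,h1)) for r1,h1 in zip(m,P[...,2])))
E
```

```text
time_s: 4.48
tcp_pos: [0.6538, -0.0684, 0.0259]
eef_rot: [179.5, -0.1, -4.4]
contact_force: [0.4, 0.6, -0.4]
gripper_width: 0.036
time_s: 4.57
tcp_pos: [0.6538, -0.0684, 0.0236]
eef_rot: [179.5, -0.1, -4.4]
contact_force: [0.2, 0.1, -0.2]
gripper_width: 0.0357
43 [ 0.65  -0.039  0.027]
ooooooooooooooooooooo.........
oooooooooooooooooooooo........
oooooooooooooooooooooo........
oooooooooooooooooooooo.....o..
ooooooooooooooooooooooo.......
ooooooooooooooooooooooo.o.....
oooooooooooooooooooooo........
oooooooooooooooooooooo........
oooooooooooooooooooooo........
oooooooooooooooooooooo........
ooooooooooooooooooooo.........
ooooooooooooooooooooo.........
ooooooooooooooooooooo.........
oooooooooooooooooo...o........
oooooooooooooooooo##..........
oooooooooooooooooo##..........
oooooooooooooooooo#...........
oooooooooooooooooo............
oooooooooooooooooo............
oooooooooooooooooo............
ooooooooooooooooooo...........
ooooooooooooooooooo...........
........oooooooooo............
.........#######oo............
.........#######..............
........########..............
...o....########..............
.........#######..............
..............#...............
..............................
..............................
..............................
.................o............
..............................
..............................
..............................
```

View pics/s5.png

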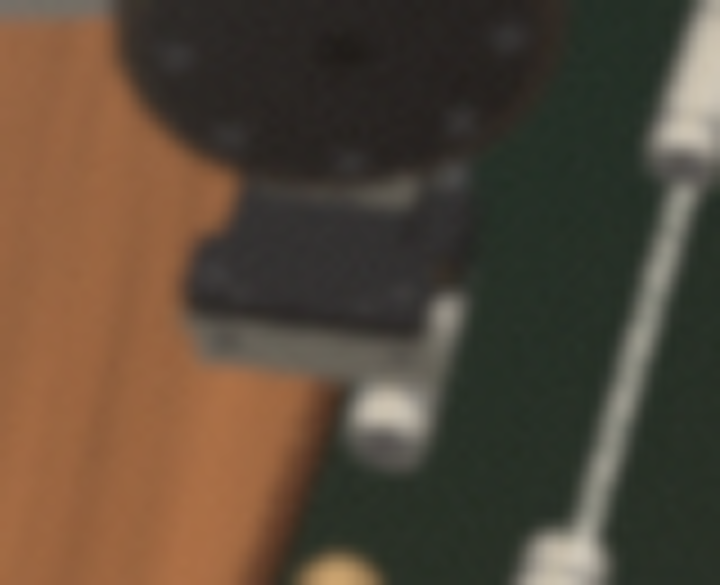

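```bash
python3 - <<'E'
from h import *
K=np.array(r.camera_info("side")["mtx"]);T=np.array(r.camera_info("side")["pose"])
p,d=r.capture("side")
for v in range(194,214,2):
  print(v,[ (T[:3,:3]@(np.linalg.solve(K,[u,v,1.])*d[v,u])+T[:3,3]).round(3).tolist() for u in(268,274,280,286,290,293,296)])
E
```

```text
194 [[0.737, -0.144, -0.001], [0.678, -0.007, 0.148], [0.661, -0.009, 0.147], [0.645, -0.012, 0.146], [0.634, -0.012, 0.147], [0.629, -0.03, 0.128], [0.62, -0.031, 0.127]]
196 [[0.694, 0.001, 0.147], [0.677, -0.002, 0.145], [0.661, -0.005, 0.144], [0.644, -0.004, 0.145], [0.633, -0.005, 0.145], [0.628, -0.023, 0.127], [0.619, -0.024, 0.126]]
198 [[0.692, 0.008, 0.146], [0.675, 0.009, 0.148], [0.659, 0.005, 0.145], [0.643, 0.003, 0.145], [0.631, 0.004, 0.148], [0.627, -0.014, 0.128], [0.618, -0.017, 0.126]]
200 [[0.693, 0.01, 0.14], [0.674, 0.015, 0.147], [0.658, 0.013, 0.147], [0.642, 0.011, 0.145], [0.63, 0.01, 0.146], [0.622, 0.011, 0.147], [0.619, -0.016, 0.118]]
202 [[0.69, 0.023, 0.147], [0.673, 0.022, 0.147], [0.656, 0.022, 0.148], [0.641, 0.016, 0.142], [0.629, 0.019, 0.148], [0.621, 0.016, 0.145], [0.619, -0.015, 0.111]]
204 [[0.69, 0.024, 0.139], [0.672, 0.028, 0.145], [0.655, 0.029, 0.148], [0.64, 0.024, 0.143], [0.628, 0.025, 0.146], [0.621, 0.02, 0.141], [0.634, -0.09, 0.018]]
206 [[0.692, 0.023, 0.129], [0.675, 0.023, 0.131], [0.657, 0.025, 0.135], [0.639, 0.029, 0.141], [0.628, 0.03, 0.143], [0.621, 0.021, 0.134], [0.635, -0.09, 0.008]]
208 [[0.694, 0.017, 0.115], [0.677, 0.018, 0.117], [0.657, 0.027, 0.129], [0.64, 0.028, 0.131], [0.629, 0.028, 0.133], [0.621, 0.023, 0.128], [0.634, -0.083, 0.006]]
210 [[0.696, 0.016, 0.104], [0.677, 0.019, 0.11], [0.66, 0.018, 0.11], [0.643, 0.019, 0.112], [0.631, 0.021, 0.116], [0.622, 0.023, 0.119], [0.633, -0.076, 0.005]]
212 [[0.721, -0.062, 0.002], [0.703, -0.066, 0.0], [0.68, -0.052, 0.019], [0.643, 0.02, 0.105], [0.632, 0.019, 0.105], [0.623, 0.022, 0.109], [0.632, -0.067, 0.006]]
```

```bash
python3 -m inch '[{"x":0,"y":0,"z":0.08,"yaw":0}]'; python3 -m inch '[{"x":0,"y":0,"z":0.08,"yaw":0}]';python3 -m inch '[{"x":0,"y":0,"z":0.08,"yaw":0}]'
```

```text
time_s: 4.75
tcp_pos: [0.6538, -0.0685, 0.0215]
eef_rot: [179.5, -0.1, -4.3]
contact_force: [-0.2, 0.1, 0.2]
gripper_width: 0.0356
time_s: 4.83
tcp_pos: [0.6538, -0.0685, 0.0194]
eef_rot: [179.5, -0.1, -4.4]
contact_force: [0.3, 0.6, -0.0]
gripper_width: 0.036
time_s: 4.92
tcp_pos: [0.6539, -0.0685, 0.0173]
eef_rot: [179.5, -0.1, -4.4]
contact_force: [-0.2, 1.0, 0.9]
gripper_width: 0.036
```

```bash
python3 - <<'E'
from h import *
for n,bx in(("side",(255,150,305,225)),("top",(290,140,360,190))):
    K=np.array(r.camera_info(n)["mtx"]);T=np.array(r.camera_info(n)["pose"])
    p,d=r.capture(n);a,b,c,e=bx;v,u=np.mgrid[b:e,a:c];z=d[v,u]
    P=(np.stack([(u-K[0,2])/K[0,0]*z,(v-K[1,2])/K[1,1]*z,z],-1)@T[:3,:3].T+T[:3,3]).reshape(-1,3)
    P=P[(z.ravel()>0)&(P[:,2]>.045)&(P[:,2]<.2)]
    print(n,len(P),np.histogram(P[:,2],np.arange(.045,.2,.008)))
    lo=P[P[:,2]<.105];print(lo[np.argsort(lo[:,2])][:25].round(3).tolist())
s=r.get_state();print(s["joints"],s["joint_torque"],s["tcp_pos"],s["contact_force"])
E
```

```text
side 602 (array([  0,   0,   0,   0,   0,   0,  14,  57,  49,  86,  41, 230, 125,
         0,   0,   0,   0,   0,   0]), array([0.045, 0.053, 0.061, 0.069, 0.077, 0.085, 0.093, 0.101, 0.109,
       0.117, 0.125, 0.133, 0.141, 0.149, 0.157, 0.165, 0.173, 0.181,
       0.189, 0.197]))
[[0.661, 0.019, 0.098], [0.673, 0.016, 0.098], [0.682, 0.018, 0.099], [0.65, 0.019, 0.099], [0.667, 0.017, 0.099], [0.676, 0.018, 0.099], [0.679, 0.018, 0.099], [0.684, 0.018, 0.099], [0.658, 0.02, 0.1], [0.635, 0.022, 0.1], [0.655, 0.02, 0.1], [0.652, 0.02, 0.1], [0.696, 0.017, 0.101], [0.641, 0.02, 0.101], [0.623, 0.022, 0.101], [0.69, 0.017, 0.101], [0.693, 0.017, 0.101], [0.626, 0.023, 0.102], [0.687, 0.017, 0.102], [0.681, 0.017, 0.102], [0.621, 0.019, 0.102], [0.669, 0.02, 0.102], [0.629, 0.024, 0.102], [0.622, -0.014, 0.103], [0.635, 0.021, 0.103]]
top 485 (array([  0,   0,   0,   0,   0,   0,   0,   8,  37,  79,  34, 124, 182,
         9,   0,   0,   0,   0,   7]), array([0.045, 0.053, 0.061, 0.069, 0.077, 0.085, 0.093, 0.101, 0.109,
       0.117, 0.125, 0.133, 0.141, 0.149, 0.157, 0.165, 0.173, 0.181,
       0.189, 0.197]))
[[0.613, -0.103, 0.102], [0.619, -0.021, 0.102], [0.619, -0.018, 0.103], [0.653, -0.121, 0.104], [0.613, -0.109, 0.105]]
[ 11.31030164  28.68194412 -14.58077397   0.72173653 -46.80018045
  73.84670212] [-7.14867306e-02 -6.18931246e+01  2.25645286e+01  5.30071288e+00
  1.41017851e-01 -1.81714837e-03] [ 0.65371185 -0.06852158  0.01709154] [-0.67373738  0.78744231 -0.40399529]
```

```bash
python3 -m inch '[{"x":0,"y":0,"z":0.06,"yaw":0}]'; python3 -m inch '[{"x":0,"y":0,"z":0.06,"yaw":0}]';python3 -m inch '[{"x":0,"y":0,"z":0.06,"yaw":0}]';python3 -m inch '[{"x":0,"y":0,"z":0,"yaw":0}]'
```

```text
time_s: 5.1
tcp_pos: [0.6545, -0.0685, 0.0164]
eef_rot: [179.5, -0.2, -4.3]
contact_force: [0.2, 0.7, 13.9]
gripper_width: 0.0359
time_s: 5.18
tcp_pos: [0.6562, -0.0686, 0.0165]
eef_rot: [179.5, -0.4, -4.3]
contact_force: [-0.9, -0.4, 10.1]
gripper_width: 0.0361
time_s: 5.27
tcp_pos: [0.6578, -0.0687, 0.0167]
eef_rot: [179.5, -0.5, -4.2]
contact_force: [-0.4, -1.3, 7.6]
gripper_width: 0.0358
time_s: 5.35
tcp_pos: [0.6586, -0.0688, 0.0174]
eef_rot: [179.5, -0.6, -4.2]
contact_force: [-0.8, 1.1, 0.3]
gripper_width: 0.0357
```

```bash
python3 -m inch '[{"x":0,"y":0,"z":0.06,"yaw":0},{"x":-0.15,"y":0,"z":0.06,"yaw":0}]'; python3 -m inch '[{"x":-0.2,"y":0,"z":0.06,"yaw":0},{"x":-0.2,"y":0,"z":0.06,"yaw":0}]';python3 -m inch '[{"x":-0.2,"y":0,"z":0.06,"yaw":0}]'; python3 - <<'E'
from h import *
K=np.array(r.camera_info("side")["mtx"]);T=np.array(r.camera_info("side")["pose"])
p,d=r.capture("side");cv2.imwrite("pics/s6.png",cv2.resize(p[170:235,245:325,::-1],None,fx=9,fy=9,interpolation=cv2.INTER_CUBIC))
p=p.astype(int)
v,u=np.mgrid[196:226,276:306];z=d[v,u]
P=np.stack([(u-K[0,2])/K[0,0]*z,(v-K[1,2])/K[1,1]*z,z],-1)@T[:3,:3].T+T[:3,3]
m=(P[...,2]<.05)&(p[v,u].min(-1)>110)
q=P[m];print(len(q),q.mean(0).round(3))
print("\n".join("".join("#" if x else ("." if h<.05 else "o") for x,h in zip(r1,h1)) for r1,h1 in zip(m,P[...,2])))
E
```

```text
time_s: 5.52
tcp_pos: [0.6576, -0.0686, 0.0166]
eef_rot: [179.5, -0.9, -4.2]
contact_force: [0.5, -2.0, 13.3]
gripper_width: 0.0357
time_s: 5.68
tcp_pos: [0.6516, -0.0681, 0.0167]
eef_rot: [179.5, -1.4, -4.1]
contact_force: [0.5, -1.7, 9.3]
gripper_width: 0.0357
time_s: 5.77
tcp_pos: [0.6483, -0.0679, 0.0166]
eef_rot: [179.5, -1.6, -4.0]
contact_force: [-0.0, -0.9, 10.1]
gripper_width: 0.0358
25 [ 0.647 -0.029  0.028]
ooooooooooooooooooooooooo.....
ooooooooooooooooooooooooo.....
ooooooooooooooooooooooooo.....
ooooooooooooooooooooooooo.....
ooooooooooooooooooooooooo.....
oooooooooooooooooooooooo......
oooooooooooooooooooooooo......
oooooooooooooooooooooooo.....o
oooooooooooooooooooooooo......
oooooooooooooooooooooo........
ooooooooooooooooooooo.........
ooooooooooooooooooooo.........
ooooooooooooooooooooo.........
ooooooooooooooooooooo.........
ooooooooooooooooooooo.........
ooooooooooooooooooooo.........
ooooooooooooooooooooo.........
...ooooooooooooooooooo.....o..
..........#oooooooooo.........
..........#######.ooo.........
.........########.............
..........#######.............
.............o.##.............
..............................
..............................
..............................
..............................
..............................
..............................
..............................
```

```bash
python3 -m inch '[{"x":-0.2,"y":0,"z":0.04,"yaw":0},{"x":-0.2,"y":0,"z":0.04,"yaw":0}]'; python3 -m inch '[{"x":-0.2,"y":0,"z":0.04,"yaw":0},{"x":-0.2,"y":0,"z":0.04,"yaw":0}]'; python3 -m inch '[{"x":-0.2,"y":0,"z":0.04,"yaw":0}]';
```

```text
time_s: 5.98
tcp_pos: [0.6402, -0.0673, 0.0166]
eef_rot: [179.5, -1.9, -4.0]
contact_force: [-0.2, -0.6, 6.6]
gripper_width: 0.0356
time_s: 6.15
tcp_pos: [0.6324, -0.0668, 0.0164]
eef_rot: [179.5, -2.2, -3.9]
contact_force: [-0.2, -0.9, 7.2]
gripper_width: 0.036
time_s: 6.23
tcp_pos: [0.6285, -0.0665, 0.0163]
eef_rot: [179.5, -2.3, -3.9]
contact_force: [0.4, -1.1, 7.7]
gripper_width: 0.0358
```

```bash
python3 -m inch '[{"x":0,"y":0,"z":-0.5,"yaw":0},{"x":0.5,"y":0,"z":-1,"yaw":0},{"x":1,"y":0,"z":-0.3,"yaw":0},{"x":1,"y":0,"z":0,"yaw":0},{"x":0.6,"y":0,"z":0,"yaw":0}]';python3 -m inch '[{"x":0,"y":0,"z":0,"yaw":0}]'; cat > look.py <<'E'
from h import *
import sys
p,d=r.capture("top");crop(p,sys.argv[1],(290,150,370,210),10)
k=blobs(p,(298,165,350,210))
q=p.astype(int); n,l,st,ce=cv2.connectedComponentsWithStats(k)
ln=np.array([.5716,-.0742]);an=-6.8
for j in range(1,n):
    if st[j,4]>60:
        c,a,s=pca("top",(l==j),.028);print(st[j].tolist(),c.round(4),"ang",round(a,2),"len",round(s,4),"tray",frame(c,ln,an).round(4))
E
python3 look.py t7.png
```

```text
time_s: 6.65
tcp_pos: [0.7012, -0.0714, 0.0686]
eef_rot: [179.5, -2.1, -3.9]
contact_force: [-0.3, 0.1, 0.1]
gripper_width: 0.0359
time_s: 6.73
tcp_pos: [0.7041, -0.0715, 0.0695]
eef_rot: [179.5, -2.2, -3.9]
contact_force: [0.7, -0.1, 0.6]
gripper_width: 0.036
[308, 175, 27, 9, 198] [ 0.6276 -0.0681] ang -3.74 len 0.0844 tray [0.0549 0.0127]
[298, 193, 52, 8, 116] [ 0.57   -0.0751] ang -6.56 len 0.1642 tray [-0.0015 -0.0011]
```

View pics/t7.png

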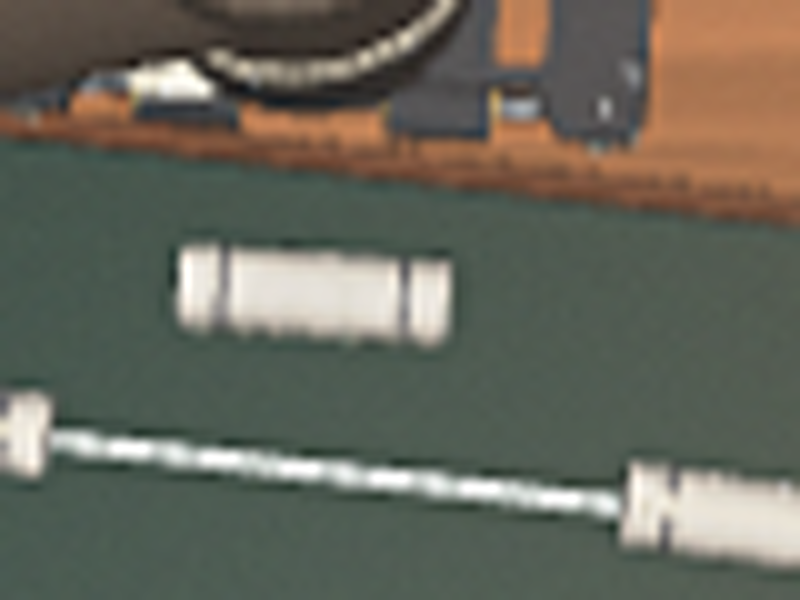

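The roll is at px (321,179) and still, about 55 mm from the line and roughly 3° off it. Contact is at a TCP reading of z≈0.0165. For the second stroke I'll add yaw.

```bash
python3 -m inch '[{"x":-0.7,"y":-0.05,"z":0,"yaw":0},{"x":-0.8,"y":-0.05,"z":0.3,"yaw":0},{"x":-0.7,"y":0,"z":0.4,"yaw":0},{"x":-0.2,"y":0,"z":0.4,"yaw":0},{"x":0,"y":0,"z":0.2,"yaw":0}]';python3 -m inch '[{"x":0,"y":0,"z":0,"yaw":0}]'
```

```text
time_s: 7.2
tcp_pos: [0.6396, -0.0653, 0.0344]
eef_rot: [179.5, -2.1, -4.0]
contact_force: [0.2, 0.3, 0.5]
gripper_width: 0.036
time_s: 7.28
tcp_pos: [0.6382, -0.0653, 0.0336]
eef_rot: [179.5, -1.9, -4.0]
contact_force: [0.2, -0.1, -0.4]
gripper_width: 0.0362
```

```bash
python3 -m inch '[{"x":-0.12,"y":0.1,"z":0.4,"yaw":0},{"x":0,"y":0,"z":0.2,"yaw":0},{"x":0,"y":0,"z":0.08,"yaw":0}]';python3 -m inch '[{"x":0,"y":0,"z":0.06,"yaw":0}]';python3 -m inch '[{"x":-0.15,"y":0,"z":0.05,"yaw":0.1},{"x":-0.2,"y":0,"z":0.04,"yaw":0.1},{"x":-0.2,"y":0,"z":0.04,"yaw":0.1}]';python3 -m inch '[{"x":-0.2,"y":0,"z":0.04,"yaw":0.1},{"x":-0.2,"y":0,"z":0.04,"yaw":0.1},{"x":-0.2,"y":0,"z":0.04,"yaw":0.1}]'
```

```text
time_s: 7.53
tcp_pos: [0.6367, -0.0678, 0.0167]
eef_rot: [179.5, -2.1, -3.9]
contact_force: [-1.3, 2.1, 13.2]
gripper_width: 0.0358
time_s: 7.62
tcp_pos: [0.639, -0.0679, 0.0166]
eef_rot: [179.5, -2.3, -3.9]
contact_force: [-0.3, -0.1, 17.6]
gripper_width: 0.036
time_s: 7.87
tcp_pos: [0.6326, -0.0675, 0.0169]
eef_rot: [179.6, -2.9, -5.0]
contact_force: [0.5, -1.7, 6.3]
gripper_width: 0.0357
time_s: 8.12
tcp_pos: [0.6229, -0.0669, 0.0167]
eef_rot: [179.6, -3.4, -6.2]
contact_force: [0.2, -2.5, 7.1]
gripper_width: 0.0364
```

```bash
python3 -m inch '[{"x":-0.2,"y":0.02,"z":0.04,"yaw":0.1},{"x":-0.2,"y":0.02,"z":0.04,"yaw":0.1},{"x":-0.2,"y":0.02,"z":0.04,"yaw":0}]'; python3 -m inch '[{"x":-0.2,"y":0.02,"z":0.04,"yaw":0},{"x":-0.2,"y":0,"z":0.04,"yaw":0}]';python3 -m inch '[{"x":0,"y":0,"z":-0.6,"yaw":0},{"x":0.5,"y":0,"z":-1,"yaw":0},{"x":1,"y":0,"z":-0.3,"yaw":-0.2},{"x":1,"y":0,"z":0,"yaw":-0.2},{"x":0.8,"y":0,"z":0,"yaw":0}]'; python3 look.py t8.png
```

```text
time_s: 8.37
tcp_pos: [0.6135, -0.0663, 0.0163]
eef_rot: [179.8, -4.0, -7.0]
contact_force: [0.1, 0.5, 5.8]
gripper_width: 0.0359
time_s: 8.53
tcp_pos: [0.6072, -0.0656, 0.016]
eef_rot: [179.8, -4.3, -6.9]
contact_force: [-0.5, -4.1, 7.1]
gripper_width: 0.0359
time_s: 8.95
tcp_pos: [0.6849, -0.0748, 0.0725]
eef_rot: [179.7, -4.2, -5.2]
contact_force: [1.2, -1.1, -0.4]
gripper_width: 0.0359
[307, 181, 28, 10, 199] [ 0.6076 -0.0656] ang -4.31 len 0.0868 tray [0.0348 0.0128]
[298, 193, 52, 8, 116] [ 0.57   -0.0751] ang -6.56 len 0.1642 tray [-0.0015 -0.0011]
```

```bash
python3 -m inch '[{"x":-0.7,"y":-0.05,"z":0,"yaw":0},{"x":-0.8,"y":-0.05,"z":0.3,"yaw":0},{"x":-0.8,"y":0,"z":0.4,"yaw":0},{"x":-0.3,"y":0,"z":0.3,"yaw":0},{"x":0,"y":0,"z":0.2,"yaw":0}]';python3 -m inch '[{"x":0,"y":0,"z":0,"yaw":0}]'
```

```text
time_s: 9.42
tcp_pos: [0.6302, -0.0678, 0.0367]
eef_rot: [179.7, -4.6, -5.3]
contact_force: [-0.2, -0.5, 0.3]
gripper_width: 0.0358
time_s: 9.5
tcp_pos: [0.6298, -0.0679, 0.0357]
eef_rot: [179.6, -4.6, -5.3]
contact_force: [0.2, 0.1, 0.5]
gripper_width: 0.0359
```

```bash
python3 -m inch '[{"x":-0.4,"y":-0.05,"z":0,"yaw":0},{"x":-0.3,"y":-0.04,"z":0.3,"yaw":0},{"x":0,"y":0,"z":0.26,"yaw":0},{"x":0,"y":0,"z":0.08,"yaw":0}]';python3 -m inch '[{"x":0,"y":0,"z":0.03,"yaw":0}]'
```

```text
time_s: 9.83
tcp_pos: [0.6151, -0.0639, 0.0182]
eef_rot: [179.6, -4.7, -5.3]
contact_force: [0.6, -0.9, -0.6]
gripper_width: 0.0357
time_s: 9.92
tcp_pos: [0.6153, -0.0638, 0.0171]
eef_rot: [179.6, -4.7, -5.3]
contact_force: [-1.0, 0.1, 8.1]
gripper_width: 0.0363
```

```bash
python3 -m inch '[{"x":-0.15,"y":0,"z":0.04,"yaw":0.2},{"x":-0.2,"y":0,"z":0.04,"yaw":0.2},{"x":-0.2,"y":0,"z":0.04,"yaw":0.2},{"x":-0.2,"y":0,"z":0.04,"yaw":0.2}]';python3 -m inch '[{"x":-0.2,"y":0.02,"z":0.04,"yaw":0.2},{"x":-0.2,"y":0.02,"z":0.04,"yaw":0.2},{"x":-0.2,"y":0.02,"z":0.04,"yaw":0.2},{"x":-0.2,"y":0.02,"z":0.04,"yaw":0.2}]';python3 -m inch '[{"x":0,"y":0,"z":-0.6,"yaw":0},{"x":0.5,"y":0,"z":-1,"yaw":0},{"x":1,"y":0,"z":-0.3,"yaw":-0.3},{"x":1,"y":0,"z":0,"yaw":-0.3},{"x":0.8,"y":0,"z":0,"yaw":-0.2}]'; python3 look.py t9.png
```

```text
time_s: 10.25
tcp_pos: [0.6046, -0.063, 0.0167]
eef_rot: [179.9, -5.4, -8.5]
contact_force: [-0.6, -3.3, 6.1]
gripper_width: 0.0365
time_s: 10.58
tcp_pos: [0.5915, -0.062, 0.0159]
eef_rot: [-179.7, -6.1, -11.8]
contact_force: [0.0, -1.2, 5.6]
gripper_width: 0.0362
time_s: 11.0
tcp_pos: [0.6661, -0.0772, 0.0753]
eef_rot: [180.0, -6.1, -8.5]
contact_force: [0.3, 0.1, -0.3]
gripper_width: 0.0355
[307, 186, 22, 9, 158] [ 0.5923 -0.0582] ang -5.1 len 0.0691 tray [0.0187 0.0183]
[298, 193, 52, 8, 112] [ 0.5698 -0.0759] ang -6.49 len 0.1642 tray [-0.0016 -0.0019]
```

```bash
python3 -m inch '[{"x":-0.9,"y":0,"z":0,"yaw":0},{"x":-0.9,"y":0,"z":0.3,"yaw":0},{"x":-0.9,"y":0,"z":0.4,"yaw":0},{"x":-0.6,"y":0,"z":0.3,"yaw":0},{"x":-0.1,"y":0,"z":0.15,"yaw":0}]';python3 -m inch '[{"x":0,"y":0,"z":0,"yaw":0}]'
```

```text
time_s: 11.47
tcp_pos: [0.5928, -0.0662, 0.0376]
eef_rot: [-180.0, -6.6, -8.6]
contact_force: [0.0, -0.7, -0.2]
gripper_width: 0.0359
time_s: 11.55
tcp_pos: [0.592, -0.0662, 0.0369]
eef_rot: [-180.0, -6.5, -8.5]
contact_force: [0.0, 0.7, 0.3]
gripper_width: 0.0357
```

```bash
python3 -m inch '[{"x":0.16,"y":0,"z":0.3,"yaw":0},{"x":0,"y":0,"z":0.3,"yaw":0},{"x":0,"y":0,"z":0.12,"yaw":0},{"x":0,"y":0,"z":0.05,"yaw":0}]';python3 -m inch '[{"x":0,"y":0,"z":0.04,"yaw":0}]'
```

```text
time_s: 11.88
tcp_pos: [0.6029, -0.0669, 0.0182]
eef_rot: [-179.9, -6.8, -8.5]
contact_force: [-0.7, -0.9, 0.1]
gripper_width: 0.0362
time_s: 11.97
tcp_pos: [0.6043, -0.067, 0.0173]
eef_rot: [-180.0, -6.8, -8.5]
contact_force: [-0.4, -2.3, 11.5]
gripper_width: 0.0357
```

```bash
python3 -m inch '[{"x":-0.15,"y":0,"z":0.04,"yaw":0.2},{"x":-0.2,"y":0,"z":0.04,"yaw":0.2},{"x":-0.2,"y":0,"z":0.04,"yaw":0.2},{"x":-0.2,"y":0,"z":0.04,"yaw":0.2}]';python3 -m inch '[{"x":-0.2,"y":0,"z":0.04,"yaw":0.2},{"x":-0.15,"y":0,"z":0.04,"yaw":0.2},{"x":-0.08,"y":0,"z":0.03,"yaw":0.1}]';python3 -m inch '[{"x":0,"y":0,"z":-0.6,"yaw":0},{"x":0.5,"y":0,"z":-1,"yaw":0},{"x":1,"y":0,"z":-0.3,"yaw":-0.3},{"x":1,"y":0,"z":0,"yaw":-0.3},{"x":0.8,"y":0,"z":0,"yaw":-0.2}]'
cat > look.py <<'E'
from h import *
import sys
p,d=r.capture("top");np.savez("pics/last.npz",p=p);crop(p,sys.argv[1],(250,150,400,235),5)
q=p.astype(int);m=q.min(2)>105;k=np.zeros(m.shape,np.uint8);k[170:215,262:386]=m[170:215,262:386]
k=cv2.morphologyEx(k,cv2.MORPH_OPEN,np.ones((4,2),np.uint8)); n,l,st,ce=cv2.connectedComponentsWithStats(k)
ln=np.array([.57176,-.07413]);an=-7.08
for j in range(1,n):
    if st[j,4]>60:
        c,a,s=pca("top",(l==j),.028);print(st[j].tolist(),c.round(4),"ang",round(a,2),"len",round(s,4),"tray",frame(c,ln,an).round(4))
E
python3 look.py t10.png
```

```text
time_s: 12.3
tcp_pos: [0.5961, -0.0659, 0.0174]
eef_rot: [-179.6, -7.6, -11.6]
contact_force: [-0.2, -5.0, 7.8]
gripper_width: 0.0359
time_s: 12.55
tcp_pos: [0.5898, -0.0657, 0.0172]
eef_rot: [-179.3, -8.0, -13.7]
contact_force: [-0.5, -2.8, 4.5]
gripper_width: 0.0359
time_s: 12.97
tcp_pos: [0.6618, -0.084, 0.0786]
eef_rot: [-179.8, -7.9, -10.4]
contact_force: [1.1, 0.4, -0.4]
gripper_width: 0.0361
[263, 177, 8, 26, 88] [0.5906 0.1077] ang -74.23 len 0.0835 tray [-0.0037  0.1828]
[308, 190, 27, 11, 206] [ 0.5767 -0.0731] ang -2.71 len 0.0839 tray [0.0047 0.0016]
[353, 197, 28, 12, 228] [ 0.5512 -0.2121] ang -8.2 len 0.0871 tray [-0.0034 -0.1394]
```

View pics/t10.png

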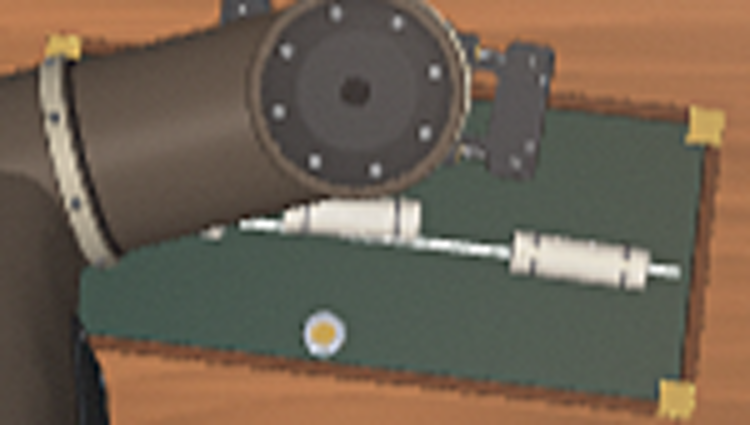

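The roll is at crop (352,217), partly behind the arm. Compared with the right-hand roll's edges, it's about 11 mm short of the line and about 2° off. One more gentle stroke.

```bash
python3 -m inch '[{"x":-0.9,"y":-0.05,"z":0,"yaw":0},{"x":-0.9,"y":-0.05,"z":0.3,"yaw":0},{"x":-0.9,"y":0,"z":0.35,"yaw":0},{"x":-0.6,"y":0,"z":0.25,"yaw":0},{"x":-0.1,"y":0,"z":0.15,"yaw":0}]';python3 -m inch '[{"x":0,"y":0,"z":0,"yaw":0}]'
```

```text
time_s: 13.43
tcp_pos: [0.5906, -0.0681, 0.0409]
eef_rot: [-179.7, -8.4, -10.5]
contact_force: [-0.4, -0.3, -0.4]
gripper_width: 0.0358
time_s: 13.52
tcp_pos: [0.5897, -0.0681, 0.0402]
eef_rot: [-179.8, -8.4, -10.5]
contact_force: [0.5, -0.1, 0.5]
gripper_width: 0.036
```

```bash
python3 -m inch '[{"x":-0.2,"y":0,"z":0.4,"yaw":0},{"x":0,"y":0,"z":0.3,"yaw":0},{"x":0,"y":0,"z":0.12,"yaw":0},{"x":0,"y":0,"z":0.04,"yaw":0}]';python3 -m inch '[{"x":0,"y":0,"z":0.02,"yaw":0}]'
```

```text
time_s: 13.85
tcp_pos: [0.5924, -0.0674, 0.0191]
eef_rot: [-179.7, -8.6, -10.4]
contact_force: [-0.3, -0.6, -0.0]
gripper_width: 0.0359
time_s: 13.93
tcp_pos: [0.5932, -0.0676, 0.0185]
eef_rot: [-179.7, -8.6, -10.4]
contact_force: [0.1, 0.5, 0.9]
gripper_width: 0.0358
```

```bash
python3 -m inch '[{"x":-0.05,"y":0,"z":0.06,"yaw":0}]'; python3 -m inch '[{"x":-0.15,"y":0,"z":0.05,"yaw":0.15},{"x":-0.2,"y":0,"z":0.04,"yaw":0.15},{"x":-0.2,"y":0,"z":0.04,"yaw":0.15},{"x":-0.2,"y":0,"z":0.04,"yaw":0.15}]';python3 -m inch '[{"x":-0.15,"y":0,"z":0.04,"yaw":0.1},{"x":-0.1,"y":0,"z":0.03,"yaw":0.1}]';python3 -m inch '[{"x":0,"y":0,"z":-0.6,"yaw":0},{"x":0.5,"y":0,"z":-1,"yaw":0},{"x":1,"y":0,"z":-1,"yaw":-0.3},{"x":1,"y":0,"z":-0.6,"yaw":-0.3},{"x":1,"y":0,"z":0,"yaw":-0.1}]'
python3 -m inch '[{"x":1,"y":0.6,"z":0,"yaw":0},{"x":0.8,"y":0.8,"z":0,"yaw":0},{"x":0,"y":0,"z":0,"yaw":0}]'; python3 look.py t11.png
```

```text
time_s: 14.02
tcp_pos: [0.5936, -0.0674, 0.0175]
eef_rot: [-179.7, -8.7, -10.4]
contact_force: [-1.0, -2.6, 14.8]
gripper_width: 0.036
time_s: 14.35
tcp_pos: [0.5837, -0.066, 0.0172]
eef_rot: [-179.3, -9.4, -12.8]
contact_force: [-0.6, -6.6, 9.0]
gripper_width: 0.0356
time_s: 14.52
tcp_pos: [0.5796, -0.0659, 0.0171]
eef_rot: [-179.2, -9.6, -13.7]
contact_force: [-0.5, -2.6, 3.6]
gripper_width: 0.0362
time_s: 14.93
tcp_pos: [0.6471, -0.0841, 0.1145]
eef_rot: [-179.7, -9.4, -10.7]
contact_force: [0.6, 0.8, 0.3]
gripper_width: 0.0359
time_s: 15.18
tcp_pos: [0.6926, -0.1281, 0.1274]
eef_rot: [-179.6, -9.9, -10.5]
contact_force: [0.9, 0.9, 0.4]
gripper_width: 0.0361
[279, 171, 7, 18, 71] [0.6254 0.0576] ang -76.12 len 0.0578 tray [0.037  0.1374]
[281, 190, 15, 9, 110] [0.5805 0.036 ] ang -3.51 len 0.0459 tray [-0.0049  0.1103]
[307, 192, 28, 10, 226] [ 0.571 -0.067] ang -4.32 len 0.0871 tray [-0.0016  0.007 ]
[353, 197, 28, 12, 228] [ 0.5512 -0.2121] ang -8.2 len 0.0871 tray [-0.0034 -0.1394]
```

View pics/t11.png

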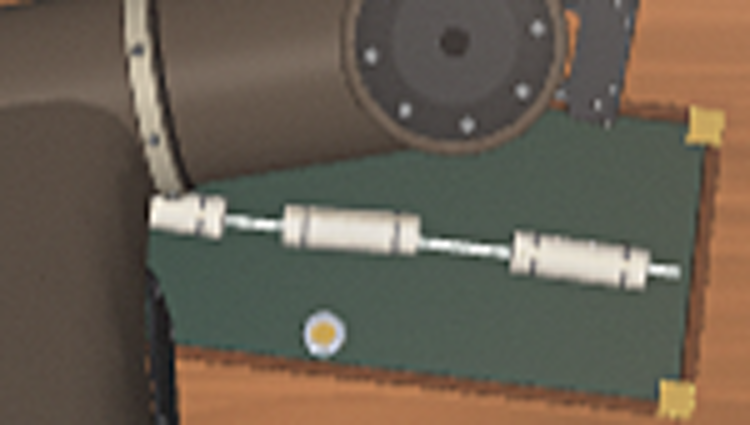

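The roll now lies in the gap at crop (351,230), slightly on the far side of the line. I'll compare it with A and B using the same mask.

```bash
cat > cmp.py <<'E'
from h import *
def seg(p,thr):
    q=p.astype(int);m=q.min(2)>thr;k=np.zeros(m.shape,np.uint8);k[165:215,262:386]=m[165:215,262:386]
    k=cv2.morphologyEx(k,cv2.MORPH_OPEN,np.ones((4,2),np.uint8));n,l,st,ce=cv2.connectedComponentsWithStats(k)
    return [pca("top",l==j,.028) for j in range(1,n) if 150<st[j,4]<320 and st[j,2]>24]
p0=np.load("pics/top0.npz")["p"];p=np.load("pics/last.npz")["p"]
for t in(90,105,120,135):
    a=seg(p0,t);b=seg(p,t)
    A=[x for x in a if x[0][1]>.03];B=[x for x in a if x[0][1]<-.18];C=[x for x in b if abs(x[0][1]+.07)<.03];B2=[x for x in b if x[0][1]<-.18]
    if not(A and B and C and B2):print(t,"?",len(A),len(B),len(C));continue
    A,B,C=A[0],B[0],C[0];v=A[0]-B[0];an=np.degrees(np.arctan2(-v[0],v[1]))
    print(t,"row dir",an.round(2),"A,B,C ang",np.round([A[1],B[1],C[1]],2),"C in row frame",frame(C[0],(A[0]+B[0])/2,an).round(4),"B shift",(B2[0][0]-B[0]).round(4))
E
python3 cmp.py
```

```text
90 row dir -7.1 A,B,C ang [-9.1  -8.1  -4.01] C in row frame [0.0013 0.0119] B shift [-0.0001  0.0001]
105 row dir -7.08 A,B,C ang [-9.05 -8.01 -4.32] C in row frame [0.0019 0.0115] B shift [0.0003 0.0004]Traceback (most recent call last):
  File "cmp.py", line 8, in <module>
    a=seg(p0,t);b=seg(p,t)
  File "cmp.py", line 5, in seg
    return [pca("top",l==j,.028) for j in range(1,n) if 150<st[j,4]<320 and st[j,2]>24]
            ~~~^^^^^^^^^^^^^^^^^
  File "h.py", line 13, in pca
    v,u=np.nonzero(m);q=np.array([w(n,a,b,z)[:2] for a,b in zip(u,v)]);c=q.mean(0);e=np.linalg.svd(q-c,full_matrices=False)[2][0]
                                  ~^^^^^^^^^
  File "h.py", line 4, in w
    i=r.camera_info(n);T=np.array(i["pose"]);d=T[:3,:3]@np.linalg.solve(np.array(i["mtx"]),[u,v,1.]);o=T[:3,3]
ValueError: time passes only in moves, steps and waits
```

```bash
cat > ang.py <<'E'
from h import *
def fit(n,p,u0,u1,vf):   # brightness-weighted centre per column (top) -> axis angle
    g=p.astype(float).min(2);P=[]
    for u in range(u0,u1+1):
        v0=vf(u);vs=np.arange(int(v0)-9,int(v0)+10);c=np.clip(g[vs,u]-75,0,None);P.append(w(n,u,(c*vs).sum()/c.sum(),.028)[:2])
    P=np.array(P);s,b=np.polyfit(P[:,1],P[:,0],1);return np.degrees(np.arctan(-s)),P.mean(0)
g0=np.load("pics/top0.npz")["p"]
vl=lambda u:191+(u-281)*(201.5-191)/85
print("A",fit("top",g0,270,292,vl),"B",fit("top",g0,355,377,vl),"loose0",fit("top",g0,311,332,lambda u:173))
p=np.mean([r.capture("top")[0] for _ in range(6)],0)
C=fit("top",p,311,332,lambda u:196);B=fit("top",p,355,377,vl);print("C",C,"B",B)
cv2.imwrite("pics/c12.png",cv2.resize(p[180:215,300:385,::-1].astype(np.uint8),None,fx=9,fy=9,interpolation=cv2.INTER_CUBIC))
E
python3 ang.py
```

```text
A (np.float64(-8.851461257764964), array([0.58793095, 0.05967044])) B (np.float64(-8.491703011022599), array([ 0.5541964, -0.2114126])) loose0 (np.float64(-4.545358544700727), array([ 0.6470444, -0.069753 ]))
C (np.float64(-4.103005402238657), array([ 0.57314365, -0.06976369])) B (np.float64(-8.256682474194236), array([ 0.55435306, -0.21141358]))
```

View pics/c12.png

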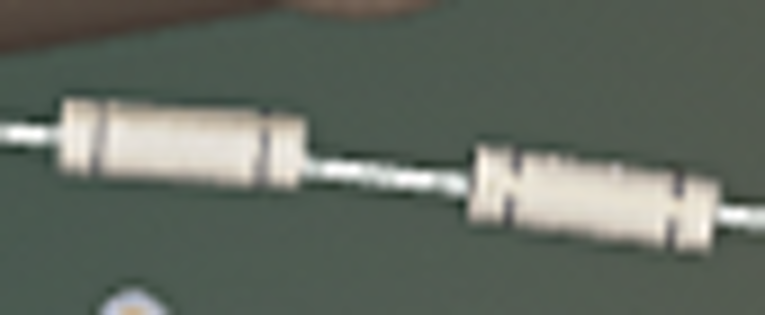

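```bash
python3 - <<'E'
from h import *
def fit(p,v0,v1,uf,hw=9,z=.026):
    g=p.astype(float).min(2);P=[]
    for v in range(v0,v1+1):
        us=np.arange(int(round(uf(v)))-hw,int(round(uf(v)))+hw+1);c=np.clip(g[v,us]-90,0,None)
        if c.sum()>0:P.append(w("side",(c*us).sum()/c.sum(),v,z)[:2])
    P=np.array(P);s,b=np.polyfit(P[:,1],P[:,0],1);return round(np.degrees(np.arctan(-s)),2),P.mean(0).round(4)
g0=np.load("pics/side0.npz")["p"]
p=np.mean([r.capture("side")[0] for _ in range(6)],0)
# row line in side px: left roll ~(304,243) right ~(323,180)
ul=lambda v:304+(243-v)*19/63
for n,im in(("start",g0),("now",p)):
    print(n,"A",fit(im,236,250,ul),"B",fit(im,173,186,ul))
print("line0",fit(g0,194,226,ul,4,.006),"C",fit(p,203,217,ul))
cv2.imwrite("pics/s13.png",cv2.resize(p[150:270,270:350,::-1].astype(np.uint8),None,fx=5,fy=5,interpolation=cv2.INTER_CUBIC))
E
```

```text
start A (np.float64(-9.04), array([0.5904, 0.066 ])) B (np.float64(-7.84), array([ 0.5568, -0.1999]))
now A (np.float64(-8.96), array([0.5904, 0.066 ])) B (np.float64(-7.79), array([ 0.5568, -0.1999]))
line0 (np.float64(-6.74), array([ 0.5726, -0.0805])) C (np.float64(-4.56), array([ 0.5756, -0.0621]))
```

View pics/s13.png

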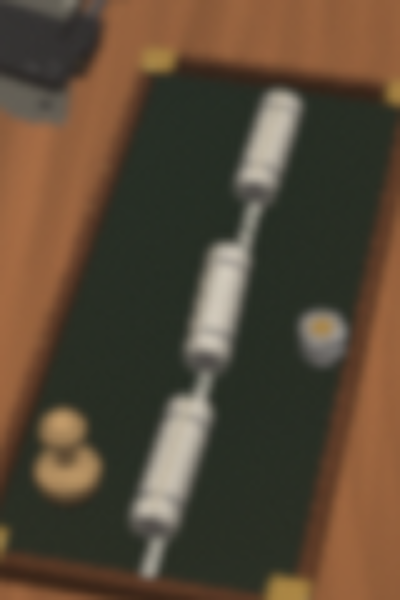

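```bash
python3 -c "
from plant import r
s=r.get_state();print(s['time_s'],s['tcp_pos'],s['contact_force']);print(r.close_job())"
```

```text
15.8333 [ 0.68914133 -0.12507368  0.12614128] [-0.32390489  0.44795294  0.3425947 ]
the job is handed in; nothing more can be done
None
```

I rolled the loose roll from the far rim onto the white line in five fingertip strokes, with the jaws 36 mm apart and pressing its top at about 5–18 N. I then lifted the hand clear and handed the job in at 15.8 s.

**Last checks, from both cameras:**
- **Position:** the roll is about 1.5 mm to the far side of the row and 7–12 mm left of the middle of the gap.
- **Angle:** it is about 2.3–2.8° (0.04–0.05 rad) off the line. Judged against the two row rolls instead of the line, it is about 4° (0.075 rad), still inside the 0.10 limit. The yaw I added during the strokes barely straightened it, and I left it that way.
- **Other things in the tray:** neither row roll has moved measurably (within 0.5 mm). The stamp and coin stack look unmoved. I did not re-check the things outside the tray, but the hand did not go near them.

**What did not agree or was not checked:**
- Contact came at a TCP reading of about z = 0.017, not the expected 0.043, and I found no explanation. I went by the force reading instead.
- The tool tilted gradually to about 10° over the strokes.
- The half turn was not seen directly. I infer it from roughly 73 mm of rolling, which would be about 5.6 rad without slip.

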